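Cover the ramekin and lift the caddy level

TASK

The wooden condiment caddy on the marble ledge carries two glass ramekins, and one of them is missing its lid. While the caddy stands on the ledge, set the loose wooden lid squarely on the open ramekin with its plug inside the rim and let go of it; then take the caddy by its upright handle, lift it straight up and finish while still holding it by the handle, still and level, about ten centimetres clear of the ledge, both ramekins in their pockets and both lids seated. Never let the caddy tip, and leave the bowl, garlic press, scraper, salt jar and tea glass where they are.

Things in the scene. Friction and masses are not known exactly. Their poses are not given: they have to be found in the camera images.
- caddy: Condiment caddy: wooden base 85 mm (its x) by 222 mm (its y), 8 mm thick, with two round steel pockets (collars 14 mm high, 68 mm inner and 74 mm outer width) centred 68 mm either side of the middle along y, and an upright handle in the middle. 320 g empty, about 0.66 kg loaded. Loose on the ledge. Origin: centre of the underside, z up, y along its length.
- caddy_grip (a point): Centre of the caddy's dark wooden handle block, 103 mm above the caddy's underside. The block is 14 mm thick along the caddy's x, 36 mm wide along its y and 30 mm high (88 to 118 mm above the underside); below it a thin steel post. Fingers closing along the caddy's x have free room here, and also clear the handle when setting down a lid. Axes as the caddy's.
- ramekin_open: The open, lidless glass ramekin: 62 mm across the rim, 54 mm inner width at the mouth, 45 mm high, about 120 g (varies). Loose in one of the two pockets of the caddy; either pocket. Origin: centre of its underside, 8 mm above the caddy's underside.
- ramekin_open_rim (a point): Centre of the open ramekin's mouth, level with its rim: 53 mm above the ledge while the caddy stands on it. A seated lid's disc lies flat on the rim and its origin is 7 mm below this point (38 mm above the ramekin's underside); the plug has 2.5 mm play all round.
- ramekin_covered: The covered glass ramekin: 62 mm across the rim, 54 mm inner width at the mouth, 45 mm high, about 120 g (varies). Loose in one of the two pockets of the caddy; either pocket. Origin: centre of its underside, 8 mm above the caddy's underside. It already wears its lid.
- ramekin_covered_rim (a point): Centre of the covered ramekin's mouth, level with its rim, 45 mm above its underside.
- lid_loose: Round wooden lid: tapered cork plug below (49 mm across, 7 mm high), disc (66 mm across, 6 mm thick), dark cylindrical knob (22 mm across, from 13 to 41 mm above the origin). 50 g. Origin: centre of the plug's underside, z up through the knob. It stands on its plug on the ledge, to the left of the caddy seen from the robot.
- lid_seated: A second, identical round wooden lid: tapered cork plug below (49 mm across, 7 mm high), disc (66 mm across, 6 mm thick), dark cylindrical knob (22 mm across, from 13 to 41 mm above the origin). 50 g. Origin: centre of the plug's underside, z up through the knob. Already seated on the covered ramekin.
- hummus_bowl: Bystander: green glazed bowl, 150 mm across, 55 mm high, beyond the work area; origin under its centre.
- garlic_press: Bystander: cast-aluminium garlic press on its side, about 175 mm long, 34 mm high, near the right front; origin under its middle.
- scraper: Bystander: red silicone scraper lying flat, about 220 mm long, 12 mm high, to the left; origin under the handle, x towards the blade.
- salt_jar: Bystander: glass salt jar, 64 mm across, 85 mm high, far right; origin under its centre.
- tea_glass: Bystander: amber tea glass, 60 mm across, 85 mm high, far left; origin under its centre.

How it is judged:
By the outcome, as a careful person would: the job done as asked, in the order asked, and still so for the second after the job is handed in, while the arm keeps its last pose, push and grip.
It also fails if it takes over 50 s, if anything falls off the work surface, if the arm or the gripper's body presses on something with over 40 N, if the wrist force passes 120 N, or if a joint passes its speed limit or range.

ROBOT

A 6-joint arm with a two-finger parallel gripper is mounted at the origin on the work surface. World frame = base frame: x ahead of the robot, y to its left, z up, the work surface at z = 0. Lengths are in m, angles in rad, forces in N, time in s.
With the tool pointing down it reaches from about 0.375 to 0.925 m from the base axis. Payload 5.7 kg.
Tool frame: the origin (TCP) lies midway between the tips of the shut fingers; the grasp point (between the pads) lies 19 mm behind it; z points along the fingers, y is the line along which they close (so a half turn about z gives the same grasp; the last joint's range is limited). The gripper opens to 88 mm and grips with 3 to 60 N. Pads are 20 mm wide; open, the fingers measure 115 mm over their backs; the gripper's body (75 mm by 178 mm) begins 61 mm behind the grasp point.
Start: joints at [1.084, 0.359, 1.51, -0, 1.272, -0.115], TCP at [0.218, 0.559, 0.223] pointing down, gripper open.
Joint ranges: [-2.97, 2.97], [-1.01, 2.36], [0.21, 2.38], [-0.96, 4.11], [0.2, 2.71], [-2.98, 2.98]. Speed limits (rad/s): [2.39, 2.39, 3.14, 3.14, 3.14, 3.14].

INTERFACE

Orientations are given as a unit quaternion [x, y, z, w].
In Python, from bench import move_ptp, servo_line, goto_joints, move_gripper, sleep, inverse_kinematics, capture, PlanningError, close_job, spot_in, silhouettes, current_clock, current_joint_pos, current_qvel, current_joint_torque, current_position, current_orientation, current_force, current_torque, current_finger_gap, current_grip_force gives the robot as it stands. Calls block until the motion is done:
- move_ptp(position, orientation): joint-space move of the TCP to a pose.
- servo_line(position, orientation=None, rate=0.15, contact_N=None): straight line of the TCP; orientation=None keeps the orientation; rate is the mean speed in m/s. With contact_N (N) it stops when the force on the tool has changed by that much, and returns True; else False.
- goto_joints(angles): joint-space move.
- move_gripper(opening): finger opening in m; the grip force is fixed at half the most; returns when the fingers have stopped.
- sleep(seconds).
- inverse_kinematics(position, orientation): joint angles nearest the present ones, or None.
- capture(name): name is "side" or "top"; returns a dict with "image" (420x560x3 uint8, blue, green, red), "range_z" (420x560 float32, m along the optical axis (not along the pixel's ray), 0 where there is no reading), "intrinsics" (3x3 intrinsics, pixels), "R" (3x3) and "t" (3): a world point X has camera coordinates R X + t. Camera axes: x right, y down, z forward; pixel columns grow to the right and rows downward; lengths in m; the calibration is good to about 2 mm. A picture is of the moment at which its call begins.
A pose or a line that the arm cannot do raises PlanningError and nothing moves.
- close_job(): hands the job in; it is judged then, once.
Trained networks look in the newest picture that a camera, given by its name, has taken for a name from the list of things; names that differ only in an ending like _2 or _b are one class to them, and where a whole thing is asked for, a point or a joint stands for the part that bears it (a point fixed in the world has none). Each returns a list of dicts, best first, with "conf" (0 to 1); they miss things now and then, are a little off and sometimes report something else, mostly with a low value. They report only what shows in the picture. A call takes as long as a camera call.
- spot_in(camera, query): "xy" ([column, row] in pixels, amid what is visible of it).
- silhouettes(camera, query): "region" (420x560 bool, what is visible of it) and "xy" ([column, row] in pixels, amid what is visible of it).
Readings, each from a call of its own:
- current_clock(): time.
- current_joint_pos(): joint angles.
- current_qvel(): joint speeds.
- current_joint_torque(): joint torques, N m.
- current_position(): TCP position.
- current_orientation(): TCP orientation.
- current_force(): force on the tool from outside, world axes, zero at the start.
- current_torque(): the same for the moment, N m.
- current_finger_gap(): finger opening in m.
- current_grip_force(): force on a finger pad.
Only numpy, scipy, OpenCV 4.12 (cv2) and the standard library are available. Lean on these libraries where they do the work, as an engineer would, in place of code of your own. Each camera call takes 0.05 s, during which the arm holds its last target. There are 200 camera calls.

## Working session

There is one attempt and no reset: what is moved stays moved. The work goes in short steps, each a Python script; the robot and the scene stay as the last script left them, time stands still between calls to the robot, and variables do not carry over. Pictures are saved under pics/ and viewed, at most 10 in all, crops included, and the job is handed in when it is done.

```bash
mkdir -p pics; cat > h.py <<'E'
from bench import *
import numpy as np, cv2
def cloud(c):
    K,R,t,z=np.array(c["intrinsics"]),np.array(c["R"]),np.array(c["t"]),c["range_z"]
    v,u=np.mgrid[:z.shape[0],:z.shape[1]]
    P=np.stack([(u-K[0,2])/K[0,0]*z,(v-K[1,2])/K[1,1]*z,z],-1)
    W=(P-t)@R
    W[z==0]=np.nan
    return W
E
python3 - <<'E'
from h import *
print(current_clock(),current_orientation())
ims=[]
for n in ("top","side"):
    c=capture(n);W=cloud(c);im=c["image"].copy()
    print(n,"cam",-np.array(c["R"]).T@c["t"])
    for q in ("caddy","caddy_grip","ramekin_open","ramekin_open_rim","ramekin_covered","lid_loose","lid_seated"):
        for i,s in enumerate(silhouettes(n,q)[:3]):
            m=s["region"]&np.isfinite(W[...,0]);p=W[m]
            if len(p)==0: continue
            zt=np.percentile(p[:,2],97);tp=p[p[:,2]>zt-.006]
            print(q,round(s["conf"],2),np.round(s["xy"]),m.sum(),"med",np.median(p,0).round(4),"top",tp.mean(0).round(4),"ext",np.ptp(p,axis=0).round(3))
            if i==0:
                cv2.circle(im,tuple(int(a) for a in s["xy"]),3,(0,0,255),-1);cv2.putText(im,q,tuple(int(a) for a in s["xy"]),0,.35,(0,0,255))
    cv2.imwrite(f"pics/{n}0.png",im)
E
```

```text
0.0 [ 1.84829578e-01  9.82770190e-01 -8.39933705e-04 -2.73241774e-04]
top cam [ 0.44119535 -0.00458563  1.61762534]
caddy 0.57 [303. 226.] 1197 med [ 0.5546 -0.0671  0.0076] top [ 0.5604 -0.0703  0.1167] ext [0.127 0.231 0.133]
caddy_grip 0.92 [302. 227.] 1233 med [ 0.5539 -0.0674  0.0076] top [ 0.5604 -0.0703  0.1167] ext [0.127 0.228 0.134]
ramekin_open 0.68 [282. 227.] 309 med [ 0.5456 -0.0043  0.0141] top [ 0.5437 -0.0022  0.0538] ext [0.058 0.058 0.063]
ramekin_open_rim 0.79 [284. 227.] 321 med [ 0.5474 -0.0046  0.0142] top [ 0.5457 -0.0037  0.0537] ext [0.058 0.061 0.059]
lid_loose 0.83 [213. 258.] 331 med [0.4477 0.1997 0.0126] top [0.4481 0.2018 0.0411] ext [0.062 0.061 0.044]
lid_seated 0.6 [323. 220.] 342 med [ 0.5755 -0.1352  0.0584] top [ 0.5762 -0.1378  0.0858] ext [0.059 0.064 0.043]
side cam [ 0.05971509 -0.76588283  0.9883791 ]
caddy 0.9 [286. 247.] 1615 med [ 0.5517 -0.0787  0.011 ] top [ 0.5593 -0.0746  0.1186] ext [0.14  0.232 0.125]
caddy 0.58 [197. 202.] 325 med [0.4436 0.1936 0.0156] top [0.4477 0.1986 0.0421] ext [0.062 0.081 0.049]
caddy 0.34 [298. 160.] 1419 
[... 311 characters left out ...]
n_open 0.86 [266. 222.] 512 med [ 0.5478 -0.0021  0.0376] top [ 0.5437 -0.0079  0.0541] ext [0.061 0.062 0.05 ]
ramekin_open 0.68 [285. 246.] 1600 med [ 0.5512 -0.0782  0.0111] top [ 0.5584 -0.074   0.1184] ext [0.136 0.226 0.125]
ramekin_open_rim 0.75 [266. 224.] 507 med [ 0.5483 -0.0028  0.0367] top [ 0.5454 -0.0098  0.0538] ext [0.061 0.061 0.05 ]
ramekin_open_rim 0.19 [407. 303.] 1097 med [ 0.6406 -0.4017  0.065 ] top [ 0.6551 -0.3937  0.0866] ext [0.119 0.099 0.093]
lid_loose 0.67 [198. 202.] 331 med [0.4449 0.1932 0.0156] top [0.4477 0.1986 0.0421] ext [0.065 0.081 0.048]
lid_seated 0.55 [308. 245.] 445 med [ 0.5697 -0.1456  0.0615] top [ 0.5743 -0.1411  0.0882] ext [0.064 0.096 0.081]
```

```bash
python3 -c "
import cv2,numpy as np
a=cv2.imread('pics/top0.png');b=cv2.imread('pics/side0.png')
cv2.imwrite('pics/both.png',np.vstack([cv2.resize(a[150:300,150:400],(800,480))[:300*2],])[:480]);cv2.imwrite('pics/sidec.png',cv2.resize(b[130:340,130:450],(800,525)))"
```

```text
(no output)
```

View pics/both.png

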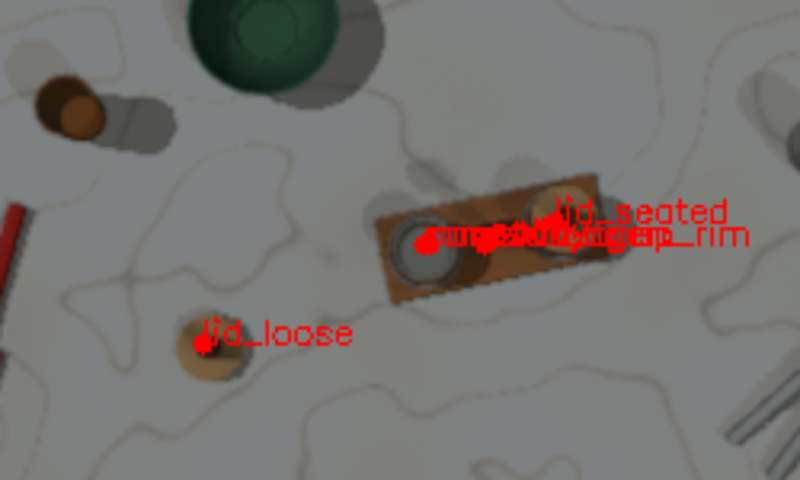

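View pics/sidec.png

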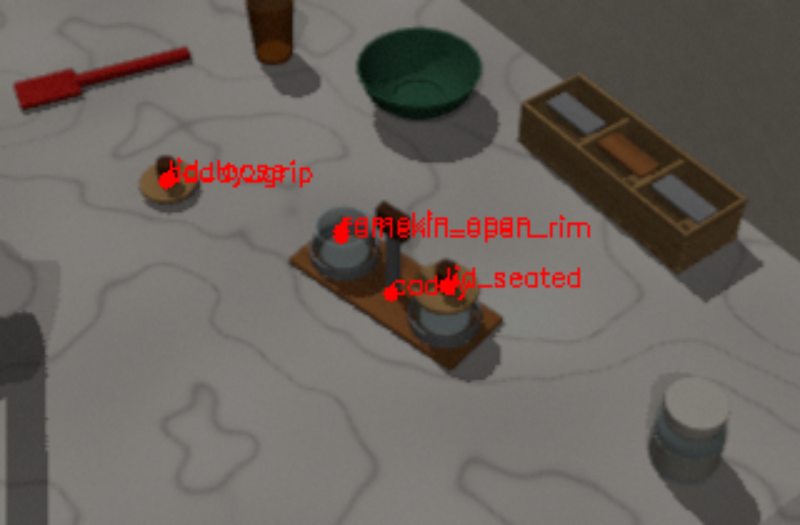

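```bash
cat >> h.py <<'E'
from scipy.optimize import least_squares
def disc(W,x0,z0,z1,r,rad):
    """robust edge fit of a filled disc of radius r from points in a height band near x0"""
    m=(W[...,2]>z0)&(W[...,2]<z1)&(np.hypot(W[...,0]-x0[0],W[...,1]-x0[1])<rad)
    p=W[m][:,:2]; h=cv2.minEnclosingCircle(p.astype(np.float32))
    f=least_squares(lambda c:np.hypot(*(p-c).T)-r,x0,loss="soft_l1",f_scale=.002).x
    return len(p),np.round(p.mean(0),4),np.round(h[0],4),round(h[1],4),"ringfit",np.round(f,4)
E
python3 - <<'E'
from h import *
for n in ("top","side"):
    W=cloud(capture(n)); print(n)
    print(" lid disc",disc(W,(.448,.199),.009,.017,.033,.045))
    print(" lid knob",disc(W,(.448,.199),.035,.046,.011,.02))
    print(" rim",disc(W,(.546,-.004),.048,.058,.029,.04))
    print(" collar",disc(W,(.546,-.004),.017,.026,.0355,.045))
    print(" lid2 disc",disc(W,(.576,-.138),.054,.064,.033,.045))
    print(" lid2 knob",disc(W,(.576,-.138),.081,.092,.011,.02))
    print(" handle",disc(W,(.56,-.072),.112,.124,.011,.03))
    m=(W[...,2]>.004)&(W[...,2]<.012)&(np.hypot(W[...,0]-.56,W[...,1]+.07)<.14)
    print(" base",m.sum(),cv2.minAreaRect(W[m][:,:2].astype(np.float32)))
    m=(W[...,2]>.112)&(W[...,2]<.124)&(np.hypot(W[...,0]-.56,W[...,1]+.07)<.03)
    print(" handle rect",cv2.minAreaRect(W[m][:,:2].astype(np.float32)))
E
```

```text
top
 lid disc (222, array([0.4485, 0.2023]), array([0.4482, 0.2025]), 0.0328, 'ringfit', array([0.447 , 0.2039]))
 lid knob (34, array([0.448 , 0.2027]), array([0.4481, 0.2017]), 0.0106, 'ringfit', array([0.4481, 0.1962]))
 rim (60, array([ 0.5442, -0.0061]), array([ 0.5454, -0.0044]), 0.0307, 'ringfit', array([ 0.545 , -0.0041]))
 collar (78, array([ 0.5453, -0.0066]), array([ 0.5454, -0.0046]), 0.0369, 'ringfit', array([ 0.5445, -0.0045]))
 lid2 disc (282, array([ 0.5758, -0.1367]), array([ 0.5757, -0.1367]), 0.033, 'ringfit', array([ 0.578 , -0.1383]))
 lid2 knob (39, array([ 0.5755, -0.137 ]), array([ 0.5759, -0.137 ]), 0.011, 'ringfit', array([ 0.5785, -0.1372]))
 handle (57, array([ 0.5604, -0.0702]), array([ 0.559 , -0.0714]), 0.018, 'ringfit', array([ 0.5557, -0.0707]))
 base 1189 ((0.5582140684127808, -0.0720355212688446), (0.27246224880218506, 0.2742606997489929), 34.334449768066406)
 handle rect ((0.5607478618621826, -0.07090474665164948), (0.01392611488699913, 0.035664886236190796), 13.427515983581543)
side
 lid disc (204, array([0.4452, 0.1946]), array([0.4489, 0.2009]),
[... 261 characters left out ...]
]))
 collar (178, array([ 0.5385, -0.015 ]), array([ 0.5434, -0.0097]), 0.037, 'ringfit', array([ 0.5448, -0.0072]))
 lid2 disc (338, array([ 0.5719, -0.1436]), array([ 0.5762, -0.1395]), 0.0342, 'ringfit', array([ 0.5816, -0.1326]))
 lid2 knob (61, array([ 0.5744, -0.1409]), array([ 0.5752, -0.1394]), 0.0116, 'ringfit', array([ 0.5772, -0.1385]))
 handle (87, array([ 0.5594, -0.0744]), array([ 0.5607, -0.0731]), 0.019, 'ringfit', array([ 0.5624, -0.0742]))
 base 1430 ((0.5620548725128174, -0.0687912106513977), (0.27252137660980225, 0.2738369405269623), 49.2921142578125)
 handle rect ((0.5601262450218201, -0.07323689758777618), (0.015390933491289616, 0.03767276182770729), 14.709168434143066)
```

```bash
cat >> h.py <<'E'
def q(deg):
    t=np.radians(90+deg)/2
    return [float(np.cos(t)),float(np.sin(t)),0.,0.]
A=12.9
E
python3 - <<'E'
from h import *
for p in ([.4485,.2013,.016],[.5454,-.006,.062],[.5605,-.071,.184]):
    for d in (A,A+90,A+180,A-90):
        j=inverse_kinematics(p,q(d));print(p,d,None if j is None else np.round(j,2))
d=A+90
move_ptp([.4485,.2013,.10],q(d))
servo_line([.4485,.2013,.017])
move_gripper(.0); print("gap",current_finger_gap(),current_position(),current_force())
move_gripper(.05)
servo_line([.4485,.2013,.12])
W=None
print(current_clock())
move_ptp([.42,.36,.2],q(d))
W=cloud(capture("top"))
print(disc(W,(.448,.199),.009,.017,.033,.045)[:4],disc(W,(.448,.199),.035,.046,.011,.02)[:4])
W=cloud(capture("side"))
print(disc(W,(.448,.199),.009,.017,.033,.045)[:4],disc(W,(.448,.199),.035,.046,.011,.02)[:4])
print(current_clock())
E
```

```text
[0.4485, 0.2013, 0.016] 12.9 [ 0.28  0.5   1.94 -0.    0.7   0.06]
[0.4485, 0.2013, 0.016] 102.9 [ 0.28  0.5   1.94 -0.    0.7  -1.51]
[0.4485, 0.2013, 0.016] 192.9 None
[0.4485, 0.2013, 0.016] -77.1 [ 0.28  0.5   1.94 -0.    0.7   1.63]
[0.5454, -0.006, 0.062] 12.9 [-0.14  0.48  1.79 -0.    0.87 -0.36]
[0.5454, -0.006, 0.062] 102.9 [-0.14  0.48  1.79 -0.    0.87 -1.93]
[0.5454, -0.006, 0.062] 192.9 [-0.14  0.48  1.79 -0.    0.87  2.78]
[0.5454, -0.006, 0.062] -77.1 [-0.14  0.48  1.79 -0.    0.87  1.21]
[0.5605, -0.071, 0.184] 12.9 [-0.25  0.35  1.63 -0.    1.16 -0.47]
[0.5605, -0.071, 0.184] 102.9 [-0.25  0.35  1.63 -0.    1.16 -2.04]
[0.5605, -0.071, 0.184] 192.9 [-0.25  0.35  1.63 -0.    1.16  2.67]
[0.5605, -0.071, 0.184] -77.1 [-0.25  0.35  1.63 -0.    1.16  1.1 ]
gap 0.021456261821273494 [0.4484882  0.20130019 0.0169591 ] [ 1.31244144 -0.02627557  0.17253399]
5.725
(211, array([0.4471, 0.2021]), array([0.4512, 0.1963]), 0.0379) (33, array([0.4474, 0.2018]), array([0.4479, 0.2026]), 0.0109)
(213, array([0.4458, 0.1957]), array([0.4463, 0.2001]), 0.0339) (48, array([0.4471, 0.1982]), array([0.4473, 0.2005]), 0.0138)
6.575
```

```bash
python3 - <<'E'
from h import *
L=[.448,.2013]
move_ptp([*L,.10],q(A))
servo_line([*L,.016],rate=.1)
move_gripper(0);print("gap",current_finger_gap(),current_position(),current_force())
servo_line([*L,.16])
move_ptp([.5454,-.0055,.16],q(A))
servo_line([.5454,-.0055,.085],rate=.1)
print(current_clock(),current_finger_gap())
for n in("side","top"):
    c=capture(n);W=cloud(c)
    x=c["image"]
    if n=="side":
        cv2.imwrite("pics/s2.png",cv2.resize(x[180:280,220:340],(720,600),interpolation=2))
        print("lid",disc(W,(.545,-.006),.074,.088,.033,.045)[:4]); print("rim",disc(W,(.545,-.006),.047,.058,.029,.045))
    else: print("lid",disc(W,(.545,-.006),.074,.086,.033,.045)[:4])
E
```

```text
gap 0.021546682511336797 [0.44818651 0.20134996 0.01625484] [0.09619546 0.07227007 2.62163129]
12.2 0.021462715994184912
lid (236, array([ 0.5397, -0.0166]), array([ 0.5444, -0.0074]), 0.0338)
rim (87, array([ 0.5349, -0.0219]), array([ 0.5436, -0.0094]), 0.0309, 'ringfit', array([ 0.5447, -0.0073]))
lid (0, array([nan, nan]), array([0., 0.]), 0.0)h.py:16: RuntimeWarning: Mean of empty slice.
  return len(p),np.round(p.mean(0),4),np.round(h[0],4),round(h[1],4),"ringfit",np.round(f,4)
  ret = um.true_divide(
```

View pics/s2.png

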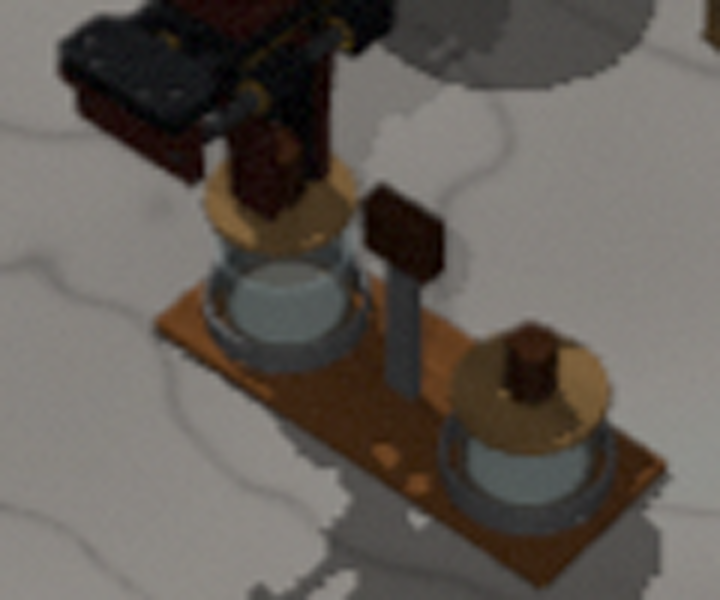

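Crop shows the lid level in the fingers (disc centre ~(280,205)) directly over the open ramekin (~(288,300)), clear of the handle; side-camera fits of lid and rim agree to <1 mm. Lowering with contact stop.

```bash
python3 - <<'E'
from h import *
f0=np.array(current_force())
hit=servo_line([.5454,-.0055,.060],rate=.03,contact_N=3)
print(hit,current_position(),np.array(current_force())-f0,current_finger_gap(),current_clock())
c=capture("side");W=cloud(c)
print("lid",disc(W,(.545,-.006),.053,.064,.033,.045)[:4],"lid2",disc(W,(.576,-.137),.053,.064,.033,.045)[:4])
E
```

```text
True [ 0.545002   -0.00550015  0.06231471] [-0.40725243  0.66653078  5.20052352] 0.021850953260049287 13.0083
lid (227, array([ 0.5385, -0.0167]), array([ 0.5433, -0.0081]), 0.0342) lid2 (339, array([ 0.5718, -0.1441]), array([ 0.5759, -0.1395]), 0.0338)
```

```bash
python3 - <<'E'
from h import *
move_gripper(.05)
p=current_position()
servo_line([p[0],p[1],.19])
move_ptp([.42,.30,.25],q(A))
print(current_clock())
c=capture("top");W=cloud(c)
for nm,x in(("lid",(.545,-.005)),("lid2",(.576,-.137))):
    print(nm,disc(W,x,.053,.065,.033,.045)[:4],disc(W,x,.08,.092,.011,.02)[:4])
    m=(W[...,2]>.053)&(W[...,2]<.065)&(np.hypot(W[...,0]-x[0],W[...,1]-x[1])<.033)
    P=W[m];print(np.linalg.lstsq(np.c_[P[:,:2]-x,np.ones(len(P))],P[:,2],rcond=None)[0])
m=(W[...,2]>.112)&(W[...,2]<.124)&(np.hypot(W[...,0]-.56,W[...,1]+.07)<.03)
print(" handle rect",cv2.minAreaRect(W[m][:,:2].astype(np.float32)))
c=capture("side")
cv2.imwrite("pics/s3.png",cv2.resize(c["image"][180:280,220:340],(720,600),interpolation=2))
E
```

```text
15.9583
lid (283, array([ 0.5439, -0.004 ]), array([ 0.5444, -0.0038]), 0.0328) (39, array([ 0.5444, -0.0049]), array([ 0.5444, -0.0047]), 0.0106)
[0.00615015 0.01327527 0.0584035 ]
lid2 (285, array([ 0.5759, -0.137 ]), array([ 0.5762, -0.1369]), 0.0331) (38, array([ 0.5763, -0.1371]), array([ 0.5757, -0.1369]), 0.0111)
[-0.00249832 -0.00294983  0.05829405]
 handle rect ((0.5606789588928223, -0.07071235775947571), (0.013636461459100246, 0.0353475846350193), 11.780732154846191)
```

View pics/s3.png

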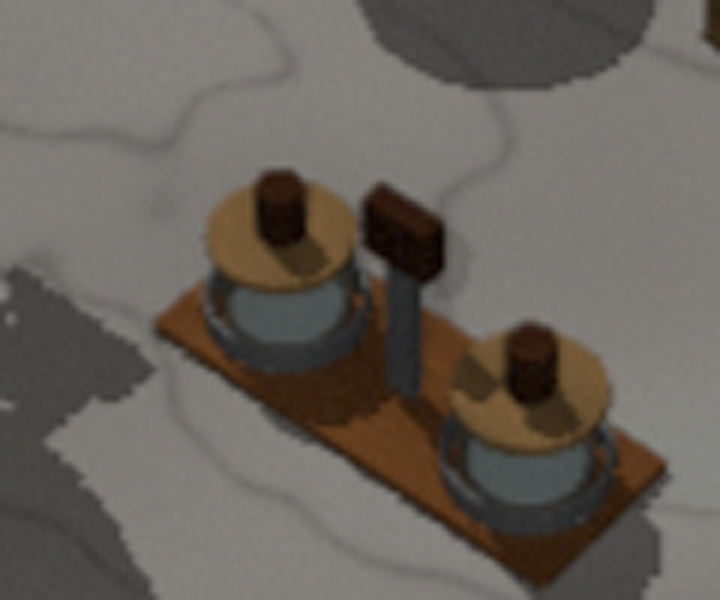

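Both lids sit flat and level at equal height (left lid ~(282,235), right ~(532,390)), ramekins in their collars. Now the handle.

```bash
python3 - <<'E'
from h import *
H=[.5608,-.0717]
move_ptp([*H,.19],q(A))
print(servo_line([*H,.084],rate=.08,contact_N=5))
move_gripper(0);print(current_finger_gap(),current_grip_force(),current_position(),current_force())
servo_line([*H,.094],rate=.02)
print(current_force(),current_torque(),current_finger_gap())
servo_line([*H,.185],rate=.05)
sleep(.7)
print(current_clock(),current_position(),current_force(),current_torque(),current_finger_gap(),np.abs(current_qvel()).max())
c=capture("side");W=cloud(c)
cv2.imwrite("pics/s4.png",cv2.resize(c["image"][140:290,210:360],(600,600),interpolation=2))
for nm,x in(("lid",(.545,-.005)),("lid2",(.576,-.137))):
    m=(W[...,2]>.153)&(W[...,2]<.167)&(np.hypot(W[...,0]-x[0],W[...,1]-x[1])<.033)
    P=W[m];print(nm,m.sum(),disc(W,x,.152,.168,.033,.045)[1:4],np.linalg.lstsq(np.c_[P[:,:2]-x,np.ones(len(P))],P[:,2],rcond=None)[0])
E
```

```text
False
0.013995030273574407 30.002124309539795 [ 0.56104654 -0.07168134  0.08397603] [ 1.13524522 -0.04453578 -0.51526155]
[-0.72201698 -0.23564392 -6.02529388] [-0.01785421  0.10760513 -0.04195913] 0.01417981635965092
22.9917 [ 0.56079174 -0.0717134   0.18498069] [-0.26548435  0.12551477 -6.9958124 ] [-0.08273785 -0.00524938 -0.03452957] 0.013509163219725794 0.0008785640291103659
lid 237 (array([ 0.5349, -0.0149]), array([ 0.5431, -0.0078]), 0.0334) [0.03253338 0.033999   0.16209218]
lid2 346 (array([ 0.5706, -0.1454]), array([ 0.5743, -0.1395]), 0.0343) [0.01964233 0.02147593 0.1616911 ]
```

View pics/s4.png

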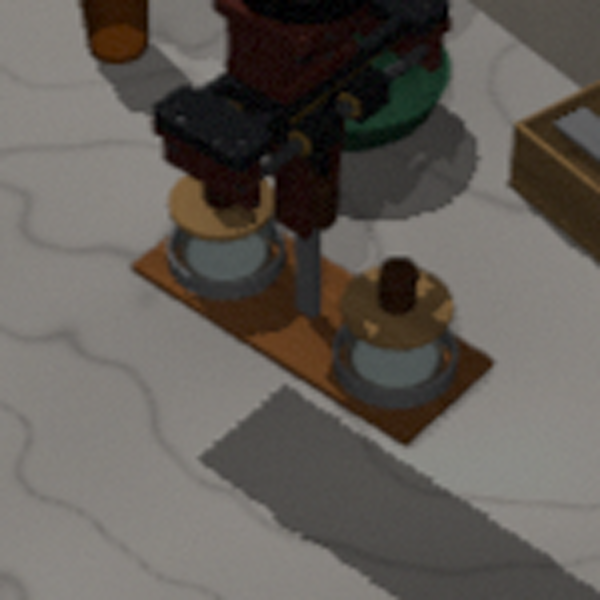

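The caddy hangs level and clear of the ledge. Both lids are seated and level with each other to 0.4 mm, left at ~(222,207) and right at ~(398,300), and it has risen about 0.10 m.

```bash
python3 -c "
from bench import *
print(close_job())"
```

```text
the job is handed in; nothing more can be done
None
```

I set the loose lid on the open ramekin and let go, then lifted the caddy by its handle and handed the job in with it held still and level about 10 cm above the ledge, both lids seated, at about 23 s of the 50 s limit; no verdict came back.

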